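Clamp the tile in the gluing jig

TASK

Push the clay tile along the lane of the plywood jig until it is fully home against the end stop, then push the jig's steel clamp handle over past its dead point so that it snaps into lock with the rubber pad pressing on the tile. Only push, with the fingers: do not pick up or tip the tile, work the clamp by its handle and not by pushing its arm, and leave the other things on the shelf where they are.

Things in the scene. Friction and masses are not known exactly. Their poses are not given: they have to be found in the camera images.
- jig: Fixed plywood board carrying a lane and a clamp. Origin on the work surface, straight below the centre of the tile when it is home; the board spans x -130..65, y -45..125, z 0..12 mm. Its x axis runs along the lane to the end stop. The clamp stands beside the lane at +y: steel foot x -7..55, y 51..101 mm, cheeks up to z = 56 mm
- lane_stop (a point): Middle of the end stop's face, at jig x = 40, y = 0, z = 20 mm; axes as the jig's. The stop is 12 mm thick, top at z = 26 mm. The lane runs from jig -x up to it along y = 0, between two rails 9 mm wide, 56 mm apart inside, top at z = 21 mm, from jig x = -46 to 40 mm, with flared mouths out to x = -69 mm
- tile: Loose plain terracotta tile, 80 (x) x 50 (y) x 10 mm, 0.1 kg, lying flat on the board in the lane, its far end already between the rails. Origin: centre of its underside (12 mm above the work surface when flat); x along its length. Home: its front end (+x) touches the end stop, origin at jig x = 0
- handle (a joint): Angle of the clamp's steel handle, rad. 0 = open, leaning 17 degrees towards the lane (jig -y); it swings to jig +y about an axis along jig x. Upright at 0.3, dead point at 0.7, locked at its stop at 1.4 (leaning 63 degrees outwards). Sprung: before the dead point it springs back to 0, past it it snaps on to 1.4. Pushed near its end it needs about 6 N at first, then less
- handle_tip (a point): Free end of the handle, on its axis, 95 mm from the pivot; 136 mm above the work surface when open. The handle is a round bar, 10 mm diameter for the first 43 mm from the pivot, then a 16 mm diameter grip out to the end, in the plane jig x = 40 mm
- handle_pivot (a point): Pivot of the handle, in the jig frame at x = 40, y = 75, z = 45 mm; axes as the jig's
- clamp_arm: Steel clamp arm, 12 mm wide (jig x 2..14), 85 mm long, hinged at jig x = 8, y = 75, z = 45 mm. Open it stands nearly upright (to 132 mm above the work surface); as the handle is thrown it swings down towards jig -y by itself until it is level over the lane. Near its end a sprung rubber pad 18 mm in diameter then presses on the tile near its middle with about 4 N
- disc: Bystander: loose violet glass disc 52 mm in diameter, 9 mm thick, beside the jig; origin centre of underside
- loupe: Bystander: loose brass loupe, 38 mm in diameter, 26 mm tall, standing on the jig's board beside the lane, on the clamp's side; origin centre of underside
- tin: Bystander: loose round tin 76 mm in diameter, 62 mm tall with a twist-lock lid; origin centre of underside
- bowl: Bystander: loose white bowl 100 mm across, 40 mm tall; origin centre of underside
- jar: Bystander: loose glass jar 60 mm in diameter, 85 mm tall; origin centre of underside
- stoneware: Bystander: loose grey stoneware tile 90 x 90 x 11 mm; origin centre of underside
- brush: Bystander: loose flat brush about 200 mm long, 42 mm wide, 20 mm thick, lying on the shelf; origin on its underside near the middle
Things that resemble listed ones, but are neither listed nor needed, are in the scene too. Of the things that look like the tile, the middle-sized one is meant.

How it is judged:
By the outcome, as a careful person would: the job done as asked, in the order asked, and still so for the second after the job is handed in, with the robot touching nothing.
It also fails if it takes over 42 s, if anything falls off the work surface, if the arm or the gripper's body presses on something with over 40 N, if the wrist force passes 120 N, or if a joint passes its speed limit or range.

ROBOT

A 6-joint arm with a two-finger parallel gripper is mounted at the origin on the work surface. World frame = base frame: x ahead of the robot, y to its left, z up, the work surface at z = 0. Lengths are in m, angles in rad, forces in N, time in s.
With the tool pointing down it reaches from about 0.3 to 0.875 m from the base axis. Payload 6.4 kg.
Tool frame: the origin (TCP) lies midway between the tips of the shut fingers; the grasp point (between the pads) lies 19 mm behind it (env.pinch_z is the distance from the TCP to the grasp point, in m); z points along the fingers, y is the line along which they close (so a half turn about z gives the same grasp; the last joint's range is limited). The gripper opens to 85 mm and grips with 20 to 120 N. Pads are 22 mm wide; open, the fingers measure 114 mm over their backs; the gripper's body (76 mm by 85 mm) begins 54 mm behind the grasp point. The pads swing forward as they close: fully open they stand 13 mm farther back than shut.
Start: joints at [1.056, 0.181, 1.607, -0, 1.354, -0.206], TCP at [0.175, 0.548, 0.231] pointing down, gripper open.
Joint ranges: [-2.99, 2.99], [-0.89, 2.07], [0.3, 2.58], [-1.14, 4.28], [0, 2.63], [-3.12, 3.12]. Speed limits (rad/s): [2.57, 2.57, 3.01, 3.14, 3.14, 3.14].

INTERFACE

Orientations are given as a unit quaternion [x, y, z, w].
In Python, from workcell import telemetry, vision, workorder, env gives the robot as it stands. The module is installed in compiled form; this text tells all that it offers.
- The arm moves only by the tool send_rows, never from a script. Its argument "targets" is a list of rows, each an object of numbers: "ax", "ay", "az": the turn, a rotation vector about the tool's x, y, z in units of 5 degrees (1.0 is 5 degrees); "dx", "dy", "dz": the shift along the tool's x, y, z in units of 40 mm (1.0 is 40 mm); "jaw": the opening, from -1 (shut) to 1 (fully open). In form: [{"ax": .., "ay": .., "az": .., "dx": .., "dy": .., "dz": .., "jaw": ..}, ...]. A call has 1 to 10 rows; each row is the pose to reach, as a shift and turn from the pose commanded when the call began, along the tool's axes at that moment; what a row does not reach only later rows make up. A row lasts 1/12 s, in which the tool goes at most 41.7 mm and 7.16 degrees, less where a joint would pass 70% of its speed; a pose out of reach is approached as far as the arm can. A call with a gripper value outside its range is refused whole. The fingers move at their own pace and stop on an object; the grip force is fixed at half the most. Time passes only in rows, so rows that repeat a pose let the fingers close. It gives the time, the measured TCP pose, the force, the opening and the grip force at its end, in the units of the state.
- telemetry.state(): the state, without advancing time (a new reading comes with each control period).
- vision.capture(name): name is "side" or "top"; returns the picture (384x512x3 uint8, red, green, blue); there is no depth.
- vision.calibration(name): a dict with "fx", "fy", "cx", "cy" (pixels), "xyz" and "attitude" of the camera in the world. Camera axes: x right, y down, z forward; pixel columns grow to the right and rows downward; lengths in m; the calibration is good to about 2 mm. A picture is of the moment at which its call begins. calibration takes no time and is no camera call.
- workorder.hand_in(): hands the job in; it is judged then, once.
The state is a dict: "time": time; "qpos": joint angles; "joint_velocities": joint speeds; "joint_torque": joint torques, N m; "tcp_pos": TCP position; "orientation": TCP orientation; "ft_force": force on the tool from outside, world axes, zero at the start; "wrist_torque": the same for the moment, N m; "width": finger opening in m; "finger_force": force on a finger pad.
Only numpy, scipy, OpenCV 4.12 (cv2) and the standard library are available. Lean on these libraries where they do the work, as an engineer would, in place of code of your own. Each camera call takes 0.05 s, during which the arm holds its last target. There are 200 camera calls.

## Working session

There is one attempt and no reset: what is moved stays moved. The work goes in short steps, Python scripts to look and compute and a tool call to move; the robot and the scene stay as the last step left them, time stands still between calls to the robot, and variables do not carry over. Pictures are saved under pics/ and viewed, at most 10 in all, crops included, and the job is handed in when it is done.

Besides the shell and the picture viewer there is one more tool, called after "Call:" in YAML: its name, and indented under it one key for each argument. send_rows: Moves the arm, as the interface text tells. Its arguments: {"type":"object","properties":{"targets":{"type":"array","items":{"type":"object","properties":{"ax":{"type":"number"},"ay":{"type":"number"},"az":{"type":"number"},"dx":{"type":"number"},"dy":{"type":"number"},"dz":{"type":"number"},"jaw":{"type":"number"}}}}},"required":["targets"]}

```bash
mkdir -p pics; cat > h.py <<'E'
import numpy as np, cv2
from scipy.spatial.transform import Rotation as R
from workcell import telemetry, vision, workorder, env
def cam(n):
    c=vision.calibration(n); a=np.array(c["attitude"],float)
    M=R.from_quat(a).as_matrix() if a.size==4 else a.reshape(3,3)
    return c,M,np.array(c["xyz"])
def ray(n,u,v,z):
    c,M,o=cam(n); d=M@np.array([(u-c["cx"])/c["fx"],(v-c["cy"])/c["fy"],1]); return o+d*(z-o[2])/d[2]
def proj(n,p):
    c,M,o=cam(n); q=M.T@(np.array(p)-o); return np.array([c["fx"]*q[0]/q[2]+c["cx"],c["fy"]*q[1]/q[2]+c["cy"]])
def snap(n,f):
    im=vision.capture(n)[:,:,::-1]; cv2.imwrite("pics/"+f+".raw.png",im); cv2.imwrite("pics/"+f+".png",cv2.resize(im,(800,600),interpolation=cv2.INTER_CUBIC)); return im
E
python3 - <<'E'
from h import *
for n in("top","side"):
    snap(n,n+"0"); print(vision.calibration(n))
print(telemetry.state())
E
```

```text
{'fx': 373.38707465217107, 'fy': 373.38707465217107, 'cx': 255.16185528839412, 'cy': 193.42604431500504, 'xyz': array([ 0.32521598, -0.01902964,  1.0222197 ]), 'attitude': array([ 0.70983999, -0.69889527,  0.05756537, -0.06602133])}
{'fx': 380.9197992318697, 'fy': 380.9197992318697, 'cx': 256.52620592689027, 'cy': 188.89166816057488, 'xyz': array([ 0.24914351, -0.71583333,  0.73274838]), 'attitude': array([ 0.89187575, -0.15258636,  0.0675781 , -0.4203668 ])}
{'time': 0.1, 'qpos': array([ 1.05571018e+00,  1.81487962e-01,  1.60788043e+00,  2.64182890e-06,
        1.35376855e+00, -2.06304019e-01]), 'joint_velocities': array([-0.00097163, -0.00111131, -0.00240826, -0.001837  ,  0.00227345,
       -0.00036318]), 'joint_torque': array([-3.58190673e-04, -4.45871794e+01, -3.52240956e+01, -2.44062085e-04,
        4.05168932e-03,  7.14063987e-06]), 'tcp_pos': array([0.17448779, 0.54738835, 0.23047562]), 'orientation': array([ 1.53778669e-01,  9.88105017e-01, -7.22004049e-04, -2.73715892e-04]), 'ft_force': array([-0.62048896,  0.79181821,  0.2785364 ]), 'wrist_torque': array([ 0.0270863 , -0.03847766,  0.00119283]), 'finger_force': 0.0, 'width': 0.08552570808899482}
```

View pics/top0.png

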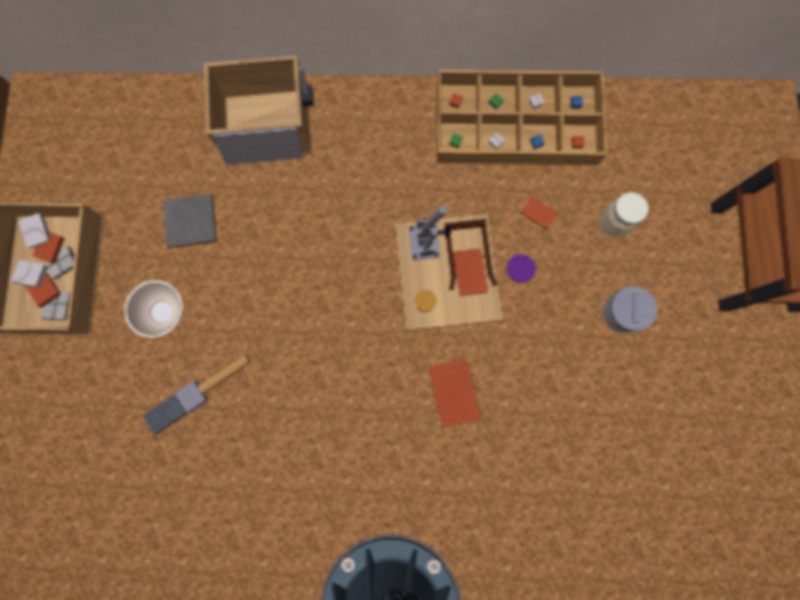

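View pics/side0.png

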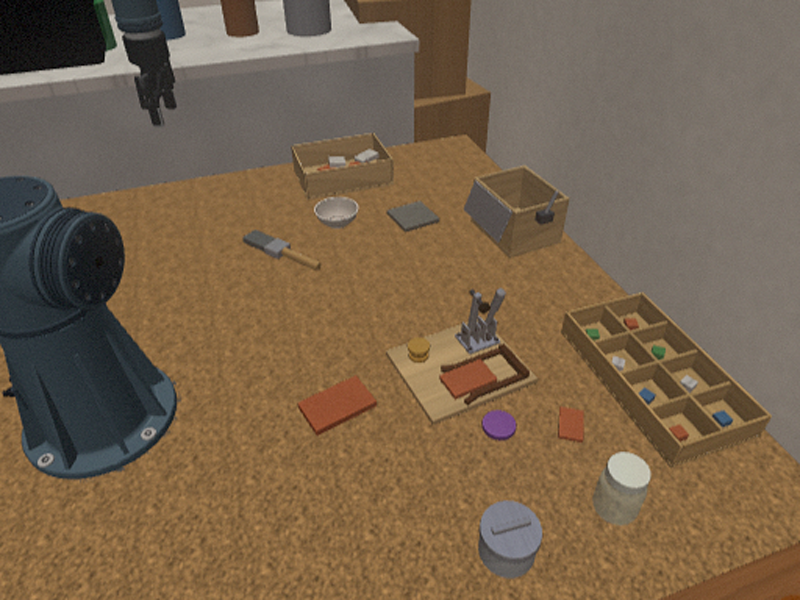

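The top view shows the jig board spanning about x 397–500 and y 215–328 px. The lane runs upward (world +x) with its stop near (468,222), the tile at (470,272), the clamp at (427,238), the loupe at (425,300) and the disc at (521,268). The side view agrees with this. Next I'll measure the jig and tile.

```bash
cat > m.py <<'E'
from h import *
import sys
def measure(im,pr=True):
    hsv=cv2.cvtColor(im,cv2.COLOR_BGR2HSV); H,S,V=[hsv[:,:,i].astype(int) for i in range(3)]
    red=((H<9)|(H>174))&(S>140)&(V>90)
    red=red.astype(np.uint8)
    n,l,st,ce=cv2.connectedComponentsWithStats(red)
    out={}
    for i in range(1,n):
        if st[i,4]>60 and 240<ce[i][0]<380 and 120<ce[i][1]<290:
            c=cv2.findContours((l==i).astype(np.uint8),0,2)[0][0]
            r=cv2.minAreaRect(c); b=cv2.boxPoints(r)
            w=np.array([ray("top",u,v,0.022)[:2] for u,v in b])
            print("red",ce[i].round(1),"area",st[i,4],"ctr",w.mean(0).round(4),"sides",np.linalg.norm(w[1]-w[0]).round(4),np.linalg.norm(w[2]-w[1]).round(4)); print(w.round(4).tolist())
    return hsv
if __name__=="__main__":
    im=cv2.imread("pics/top0.raw.png"); hsv=measure(im)
    for p in [(262,160),(262,185),(300,205),(285,150),(250,100),(240,200),(330,210)]: print(p,hsv[p[1],p[0]])
    crop=im[125:225,240:345]; cv2.imwrite("pics/crop.png",cv2.resize(crop,None,fx=6,fy=6,interpolation=cv2.INTER_CUBIC)[:600])
E
python3 m.py
```

```text
red [344.7 135.8] area 207 ctr [ 0.669  -0.2526] sides 0.0327 0.0521
[[0.6693, -0.2223], [0.6972, -0.2394], [0.6686, -0.283], [0.641, -0.2658]]
red [300.2 173.4] area 460 ctr [ 0.5587 -0.1268] sides 0.0505 0.076
[[0.5916, -0.096], [0.6008, -0.1457], [0.5256, -0.1573], [0.5166, -0.1082]]
red [290.5 251.1] area 908 ctr [ 0.3489 -0.1016] sides 0.0636 0.1021
[[0.3908, -0.0589], [0.4062, -0.1206], [0.3068, -0.1437], [0.2918, -0.0831]]
(262, 160) [ 14  80 172]
(262, 185) [ 16 106 181]
(300, 205) [ 17 106 188]
(285, 150) [ 14 114  56]
(250, 100) [ 14 140 155]
(240, 200) [ 14 142 135]
(330, 210) [ 14 141 152]
```

View pics/crop.png

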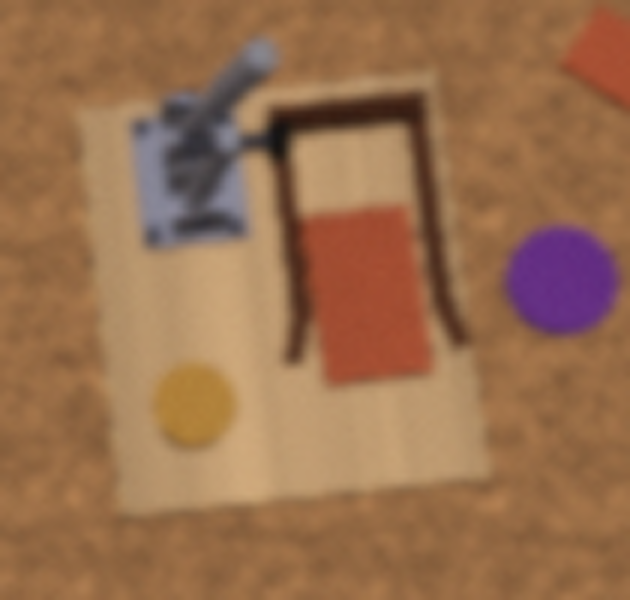

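The crop shows the board corners at about (80,112), (437,72), (490,476) and (122,516). The tile lies between the rails at (368,295) and the stop's inner edge is near y≈125. The grey handle end (265,55) leans to the upper right and the dark pad is near (278,137). The top-view perspective shifts the high points.

```bash
cat >> h.py <<'E'
def kabsch(J,W):
    a,b=J.mean(0),W.mean(0); Jc,Wc=J-a,W-b
    th=np.arctan2((Jc[:,0]*Wc[:,1]-Jc[:,1]*Wc[:,0]).sum(),(Jc*Wc).sum()); Q=np.array([[np.cos(th),-np.sin(th)],[np.sin(th),np.cos(th)]])
    return th,b-Q@a,Q,np.linalg.norm((J@Q.T+b-Q@a)-W,axis=1)
E
python3 - <<'E'
from h import *
im=cv2.imread("pics/top0.raw.png"); hsv=cv2.cvtColor(im,cv2.COLOR_BGR2HSV).astype(int)
pts=np.array([(80,112),(437,72),(490,476),(122,516)])
raw=(pts+.5)/6-.5+[240,125]
J=np.array([(65,125),(65,-45),(-130,-45),(-130,125)])/1000
W=np.array([ray("top",u,v,.012)[:2] for u,v in raw])
th,o,Q,res=kabsch(J,W); print("manual",np.degrees(th),o,res, "sides",np.linalg.norm(W[0]-W[1]),np.linalg.norm(W[1]-W[2]))
m=((hsv[:,:,1]<126)&(hsv[:,:,2]>140)).astype(np.uint8); m[:125]=0;m[225:]=0;m[:,:240]=0;m[:,345:]=0
m=cv2.morphologyEx(m,cv2.MORPH_CLOSE,np.ones((5,5))); m=cv2.morphologyEx(m,cv2.MORPH_OPEN,np.ones((5,5)))
c=max(cv2.findContours(m,0,2)[0],key=cv2.contourArea); b=cv2.boxPoints(cv2.minAreaRect(cv2.convexHull(c)))
print(cv2.contourArea(c),b.tolist(),raw.tolist())
# overlays for checking: predicted points on both views
def jw(x,y,z): return np.r_[Q@np.array([x,y])/1+o,z]
t=im.copy()
s=cv2.imread("pics/side0.raw.png")
P=[(65,125,12),(65,-45,12),(-130,-45,12),(-130,125,12),(40,0,26),(40,28,21),(40,-28,21),(-46,28,21),(-46,-28,21),(40,75-95*np.sin(.3),45+95*np.cos(.3)),(40,75,45),(-7,51,12),(55,51,12),(-7,101,12)]
out=[]
for n,i,(x0,y0,w) in(("top",t,(240,120,105)),("side",s,(240,170,110))):
    k=6; cr=cv2.resize(i[y0:y0+95,x0:x0+w],None,fx=k,fy=k,interpolation=cv2.INTER_CUBIC)
    for p in P:
        q=(proj(n,jw(*(np.array(p)/1000)))-[x0,y0]+.5)*k-.5; cv2.circle(cr,tuple(int(a) for a in q),4,(0,255,0),1)
    cv2.imwrite("pics/ov_%s.png"%n,cr)
tc=np.array([.5587,-.1268]); print("tile in jig",Q.T@(tc-o))
E
```

```text
manual 6.911347921279693 [ 0.59948334 -0.12736775] [0.00230148 0.00062748 0.00205313 0.0010951 ] sides 0.16880179880029647 0.1927705878074138
2630.0 [[251.78050231933594, 142.02439880371094], [313.46343994140625, 135.1707305908203], [321.18292236328125, 204.64634704589844], [259.5, 211.50001525878906]] [[252.91666666666666, 143.25], [312.4166666666667, 136.58333333333334], [321.25, 203.91666666666669], [259.9166666666667, 210.58333333333331]]
tile in jig [-0.04041867  0.00547122]
```

View pics/ov_top.png

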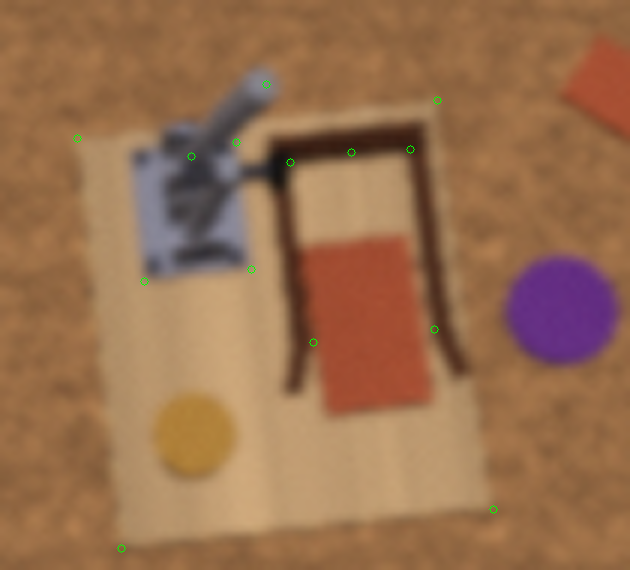

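View pics/ov_side.png

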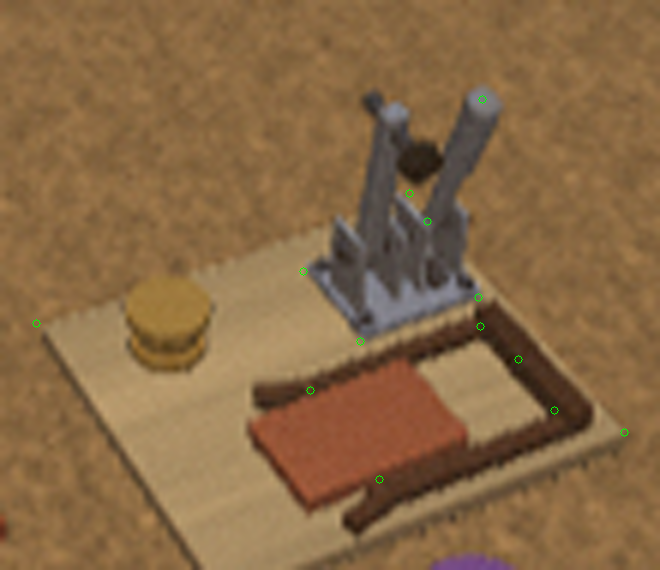

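The overlays agree in both views to about 2–3 mm: rails, stop, handle tip and foot all line up. Jig yaw is 6.9° with its origin at (0.599,-0.127), and the tile sits about 40 mm short of home. I'll move to behind the tile with fingers shut and tool y along jig y.

Call:
send_rows:
  targets:
    - {"dx": -6.3, "dy": -7, "az": -4.9, "jaw": -1}
    - {"dx": -6.3, "dy": -7, "az": -4.9, "jaw": -1}
    - {"dx": -6.3, "dy": -7, "az": -4.9, "jaw": -1}
    - {"dx": -6.3, "dy": -7, "az": -4.9, "jaw": -1}
    - {"dx": -6.3, "dy": -7, "az": -4.9, "jaw": -1}
    - {"dx": -6.3, "dy": -7, "az": -4.9, "jaw": -1}
    - {"dx": -6.3, "dy": -7, "az": -4.9, "jaw": -1}
    - {"dx": -6.3, "dy": -7, "az": -4.9, "jaw": -1}
    - {"dx": -6.3, "dy": -7, "az": -4.9, "jaw": -1}
    - {"dx": -6.3, "dy": -7, "az": -4.9, "jaw": -1}

```text
invalid input
```

```bash
cat > go.py <<'E'
# usage: go.py jx jy z(mm): prints shift in tool units to reach a jig point with tool y along jig y
from h import *; import sys
th=np.radians(6.9); o=np.array([.5993,-.1272]); Q=np.array([[np.cos(th),-np.sin(th)],[np.sin(th),np.cos(th)]])
s=telemetry.state(); M=R.from_quat(s["orientation"]).as_matrix(); p=s["tcp_pos"]
print("t",s["time"],"tcp jig mm",(Q.T@(p[:2]-o)*1000).round(1),(p[2]*1000).round(1),"F",s["ft_force"].round(1),"w",round(s["width"],4),"q",s["qpos"].round(2))
yaw=np.degrees(np.arctan2(M[1,1],M[0,1])); print("tool y yaw",yaw,"tool z",M[:,2].round(3),"az",-(np.degrees(th)+90-yaw)/5)
for k in range(1,len(sys.argv),3):
    x,y,z=[float(a)/1000 for a in sys.argv[k:k+3]]; t=np.r_[o+Q@[x,y],z]; print("d units",((M.T@(t-p))/.04).round(3))
E
python3 go.py -115 0 100
```

```text
t 0.1 tcp jig mm [-340.7  720.7] 230.5 F [-0.6  0.8  0.3] w 0.0855 q [ 1.06  0.18  1.61  0.    1.35 -0.21]
tool y yaw 72.30806856760438 tool z [-0.001 -0.001 -1.   ] az -4.918386286479125
d units [-12.63  -14.031   3.279]
```

Call:
send_rows:
  targets:
    - {"ax": 0, "ay": 0, "az": -1.2, "dx": -0.65, "dy": -0.7, "dz": 0, "jaw": -1}
    - {"ax": 0, "ay": 0, "az": -2.4, "dx": -1.3, "dy": -1.4, "dz": 0, "jaw": -1}
    - {"ax": 0, "ay": 0, "az": -3.6, "dx": -1.95, "dy": -2.1, "dz": 0, "jaw": -1}
    - {"ax": 0, "ay": 0, "az": -4.9, "dx": -2.6, "dy": -2.8, "dz": 0, "jaw": -1}
    - {"ax": 0, "ay": 0, "az": -4.9, "dx": -3.25, "dy": -3.5, "dz": 0, "jaw": -1}
    - {"ax": 0, "ay": 0, "az": -4.9, "dx": -3.9, "dy": -4.2, "dz": 0, "jaw": -1}
    - {"ax": 0, "ay": 0, "az": -4.9, "dx": -4.5, "dy": -4.9, "dz": 0, "jaw": -1}
    - {"ax": 0, "ay": 0, "az": -4.9, "dx": -5.1, "dy": -5.6, "dz": 0, "jaw": -1}
    - {"ax": 0, "ay": 0, "az": -4.9, "dx": -5.7, "dy": -6.3, "dz": 0, "jaw": -1}
    - {"ax": 0, "ay": 0, "az": -4.9, "dx": -6.3, "dy": -7, "dz": 0, "jaw": -1}

```text
time: 0.93
tcp_pos: [0.3297, 0.2028, 0.2311]
orientation: [-0.06, 0.998, -0.0, 0.0]
ft_force: [0.8, 0.4, 0.2]
width: -0.0001
finger_force: 0.0
```

```bash
python3 go.py -115 0 100
```

```text
t 0.9333 tcp jig mm [-228.  360.] 231.1 F [0.8 0.4 0.2] w -0.0001 q [ 0.24 -0.27  2.04 -0.    1.37 -1.45]
tool y yaw 96.83364145012109 tool z [ 0. -0. -1.] az -0.013271709975782642
d units [-2.835 -8.998  3.279]
```

Call:
send_rows:
  targets:
    - {"ax": 0, "ay": 0, "az": 0, "dx": -0.3, "dy": -0.9, "dz": 0, "jaw": -1}
    - {"ax": 0, "ay": 0, "az": 0, "dx": -0.6, "dy": -1.8, "dz": 0, "jaw": -1}
    - {"ax": 0, "ay": 0, "az": 0, "dx": -0.9, "dy": -2.7, "dz": 0, "jaw": -1}
    - {"ax": 0, "ay": 0, "az": 0, "dx": -1.2, "dy": -3.6, "dz": 0, "jaw": -1}
    - {"ax": 0, "ay": 0, "az": 0, "dx": -1.5, "dy": -4.5, "dz": 0, "jaw": -1}
    - {"ax": 0, "ay": 0, "az": 0, "dx": -1.8, "dy": -5.4, "dz": 0, "jaw": -1}
    - {"ax": 0, "ay": 0, "az": 0, "dx": -2.1, "dy": -6.3, "dz": 0, "jaw": -1}
    - {"ax": 0, "ay": 0, "az": 0, "dx": -2.4, "dy": -7.2, "dz": 0, "jaw": -1}
    - {"ax": 0, "ay": 0, "az": 0, "dx": -2.7, "dy": -8.1, "dz": 0, "jaw": -1}
    - {"ax": 0, "ay": 0, "az": 0, "dx": -2.84, "dy": -9, "dz": 0, "jaw": -1}

```text
time: 1.77
tcp_pos: [0.4859, -0.1414, 0.2309]
orientation: [-0.059, 0.998, 0.0, 0.0]
ft_force: [0.6, 1.3, -0.5]
width: -0.0001
finger_force: 0.0
```

```bash
python3 go.py -115 0 100 -115 0 16
```

```text
t 1.7667 tcp jig mm [-114.3   -0.5] 230.9 F [ 0.6  1.3 -0.5] w -0.0001 q [-0.52  0.03  1.78  0.    1.34 -2.21]
tool y yaw 96.79073636283933 tool z [ 0.  0. -1.] az -0.02185272743213602
d units [0.018 0.011 3.272]
d units [0.018 0.01  5.372]
```

Call:
send_rows:
  targets:
    - {"ax": 0, "ay": 0, "az": 0, "dx": 0, "dy": 0, "dz": 0.9, "jaw": -1}
    - {"ax": 0, "ay": 0, "az": 0, "dx": 0, "dy": 0, "dz": 1.8, "jaw": -1}
    - {"ax": 0, "ay": 0, "az": 0, "dx": 0, "dy": 0, "dz": 2.7, "jaw": -1}
    - {"ax": 0, "ay": 0, "az": 0, "dx": 0, "dy": 0, "dz": 3.6, "jaw": -1}
    - {"ax": 0, "ay": 0, "az": 0, "dx": 0, "dy": 0, "dz": 4.3, "jaw": -1}
    - {"ax": 0, "ay": 0, "az": 0, "dx": 0, "dy": 0, "dz": 4.8, "jaw": -1}
    - {"ax": 0, "ay": 0, "az": 0, "dx": 0, "dy": 0, "dz": 5.1, "jaw": -1}
    - {"ax": 0, "ay": 0, "az": 0, "dx": 0, "dy": 0, "dz": 5.25, "jaw": -1}
    - {"ax": 0, "ay": 0, "az": 0, "dx": 0, "dy": 0, "dz": 5.37, "jaw": -1}
    - {"ax": 0, "ay": 0, "az": 0, "dx": 0, "dy": 0, "dz": 5.37, "jaw": -1}

```text
time: 2.6
tcp_pos: [0.4849, -0.1394, 0.016]
orientation: [-0.059, 0.998, 0.0, -0.0]
ft_force: [-0.2, -0.2, 0.5]
width: -0.0001
finger_force: 0.0
```

```bash
python3 go.py -75 0 16 -52 0 16; python3 -c "
from h import *
a=snap('top','t1');b=snap('side','s1')
k=5
c1=cv2.resize(a[110:230,235:345],None,fx=k,fy=k,interpolation=2)[:, :400*2];c2=cv2.resize(b[190:290,220:380],None,fx=k,fy=k,interpolation=2)
cv2.imwrite('pics/s1c.png',c2)"
```

```text
t 2.6 tcp jig mm [-115.     1.6] 16.0 F [-0.2 -0.2  0.5] w -0.0001 q [-0.52  0.34  1.91 -0.    0.89 -2.21]
tool y yaw 96.80546601242455 tool z [-0.001  0.    -1.   ] az -0.018906797515091965
d units [-1.001e+00 -3.900e-02 -1.000e-03]
d units [-1.576e+00 -3.800e-02 -1.000e-03]
```

View pics/s1c.png

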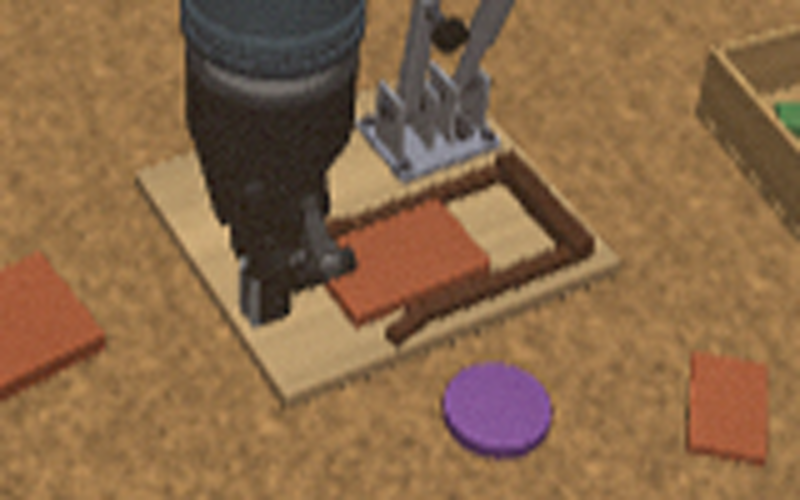

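The crop shows the shut fingertips at about (265,315), just above the board and behind the tile's near edge (345,310). The bystanders are untouched. Starting the push.

Call:
send_rows:
  targets:
    - {"ax": 0, "ay": 0, "az": 0, "dx": -0.2, "dy": -0.02, "dz": 0, "jaw": -1}
    - {"ax": 0, "ay": 0, "az": 0, "dx": -0.4, "dy": -0.04, "dz": 0, "jaw": -1}
    - {"ax": 0, "ay": 0, "az": 0, "dx": -0.5, "dy": -0.04, "dz": 0, "jaw": -1}
    - {"ax": 0, "ay": 0, "az": 0, "dx": -0.62, "dy": -0.04, "dz": 0, "jaw": -1}
    - {"ax": 0, "ay": 0, "az": 0, "dx": -0.74, "dy": -0.04, "dz": 0, "jaw": -1}
    - {"ax": 0, "ay": 0, "az": 0, "dx": -0.86, "dy": -0.04, "dz": 0, "jaw": -1}
    - {"ax": 0, "ay": 0, "az": 0, "dx": -0.98, "dy": -0.04, "dz": 0, "jaw": -1}
    - {"ax": 0, "ay": 0, "az": 0, "dx": -1.1, "dy": -0.04, "dz": 0, "jaw": -1}
    - {"ax": 0, "ay": 0, "az": 0, "dx": -1.2, "dy": -0.04, "dz": 0, "jaw": -1}
    - {"ax": 0, "ay": 0, "az": 0, "dx": -1.3, "dy": -0.04, "dz": 0, "jaw": -1}

```text
time: 3.53
tcp_pos: [0.5374, -0.1349, 0.0164]
orientation: [-0.059, 0.998, 0.0, -0.0]
ft_force: [0.1, 0.1, 0.7]
width: -0.0002
finger_force: 0.5
```

```bash
python3 go.py -52 0 16; python3 -c "
from h import *; from m import measure
measure(snap('top','t2'))"
```

```text
t 3.5333 tcp jig mm [-62.4  -0.2] 16.4 F [0.1 0.1 0.7] w -0.0002 q [-0.46  0.43  1.79 -0.    0.93 -2.15]
tool y yaw 96.80953684651968 tool z [-0.  0. -1.] az -0.018092630696065724
d units [-0.26   0.004  0.01 ]
```

Call:
send_rows:
  targets:
    - {"ax": 0, "ay": 0, "az": 0, "dx": -0.07, "dy": 0, "dz": 0, "jaw": -1}
    - {"ax": 0, "ay": 0, "az": 0, "dx": -0.14, "dy": 0, "dz": 0, "jaw": -1}
    - {"ax": 0, "ay": 0, "az": 0, "dx": -0.2, "dy": 0, "dz": 0, "jaw": -1}
    - {"ax": 0, "ay": 0, "az": 0, "dx": -0.2, "dy": 0, "dz": 0, "jaw": -1}

```text
time: 3.92
tcp_pos: [0.5455, -0.134, 0.0165]
orientation: [-0.059, 0.998, -0.0, 0.0]
ft_force: [0.2, 0.1, 0.0]
width: 0.0002
finger_force: 0.0
```

Call:
send_rows:
  targets:
    - {"ax": 0, "ay": 0, "az": 0, "dx": -0.03, "dy": 0, "dz": 0, "jaw": -1}
    - {"ax": 0, "ay": 0, "az": 0, "dx": -0.05, "dy": 0, "dz": 0, "jaw": -1}
    - {"ax": 0, "ay": 0, "az": 0, "dx": -0.05, "dy": 0, "dz": 0, "jaw": -1}

```text
time: 4.17
tcp_pos: [0.547, -0.1338, 0.0165]
orientation: [-0.059, 0.998, 0.0, 0.0]
ft_force: [0.5, 0.1, 0.1]
width: -0.0004
finger_force: 0.0
```

```bash
python3 go.py -50 0 16; python3 -c "
from h import *
a=snap('top','t3');b=snap('side','s3')
k=6
cv2.imwrite('pics/s3c.png',np.hstack([cv2.resize(b[200:265,270:340],None,fx=k,fy=k,interpolation=2),cv2.resize(a[130:195,270:330],None,fx=k,fy=k,interpolation=2)])[:,:800])"
```

```text
t 4.1667 tcp jig mm [-52.7  -0.2] 16.5 F [0.5 0.1 0.1] w -0.0004 q [-0.45  0.44  1.76  0.    0.94 -2.14]
tool y yaw 96.80384454553153 tool z [ 0.  0. -1.] az -0.019231090893694614
d units [-0.067  0.006  0.012]
```

View pics/s3c.png

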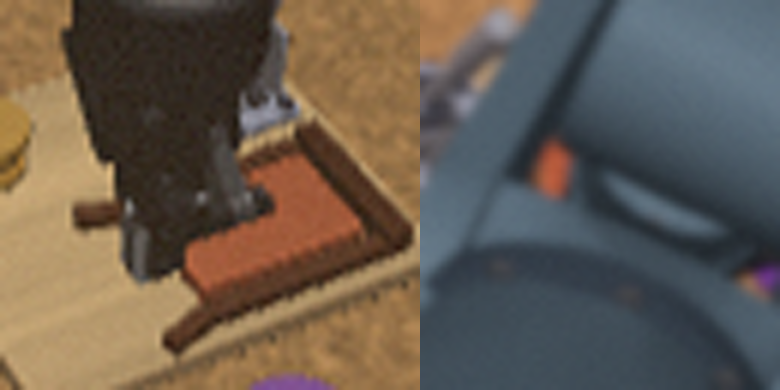

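The side crop shows the tile's far end nearly at the stop (360,230), with a small gap that may still be open. No contact force yet, so I'll push on in small steps.

Call:
send_rows:
  targets:
    - {"ax": 0, "ay": 0, "az": 0, "dx": -0.03, "dy": 0, "dz": 0, "jaw": -1}
    - {"ax": 0, "ay": 0, "az": 0, "dx": -0.06, "dy": 0, "dz": 0, "jaw": -1}
    - {"ax": 0, "ay": 0, "az": 0, "dx": -0.06, "dy": 0, "dz": 0, "jaw": -1}

```text
time: 4.52
tcp_pos: [0.5495, -0.1335, 0.0165]
orientation: [-0.059, 0.998, -0.0, 0.0]
ft_force: [0.5, -0.1, 0.5]
width: -0.0
finger_force: 0.0
```

Call:
send_rows:
  targets:
    - {"ax": 0, "ay": 0, "az": 0, "dx": -0.03, "dy": 0, "dz": 0, "jaw": -1}
    - {"ax": 0, "ay": 0, "az": 0, "dx": -0.05, "dy": 0, "dz": 0, "jaw": -1}
    - {"ax": 0, "ay": 0, "az": 0, "dx": -0.05, "dy": 0, "dz": 0, "jaw": -1}

```text
time: 4.77
tcp_pos: [0.5504, -0.1333, 0.0164]
orientation: [-0.06, 0.998, 0.0, -0.001]
ft_force: [-5.7, -0.4, 3.5]
width: 0.0001
finger_force: 2.6
```

```bash
python3 go.py -48 0 16
```

```text
t 4.7667 tcp jig mm [-49.3  -0.2] 16.4 F [-5.7 -0.4  3.5] w 0.0001 q [-0.45  0.45  1.75 -0.    0.94 -2.14]
tool y yaw 96.82629884523384 tool z [-0.002  0.    -1.   ] az -0.014740230953233891
d units [-0.033  0.005  0.009]
```

Call:
send_rows:
  targets:
    - {"ax": 0, "ay": 0, "az": 0, "dx": -0.03, "dy": 0, "dz": 0, "jaw": -1}
    - {"ax": 0, "ay": 0, "az": 0, "dx": -0.03, "dy": 0, "dz": 0, "jaw": -1}
    - {"ax": 0, "ay": 0, "az": 0, "dx": -0.03, "dy": 0, "dz": 0, "jaw": -1}

```text
time: 5.02
tcp_pos: [0.5505, -0.1333, 0.0163]
orientation: [-0.06, 0.998, 0.0, -0.002]
ft_force: [-9.5, -2.9, 6.2]
width: -0.0002
finger_force: 4.7
```

```bash
python3 go.py -80 0 16
```

```text
t 5.0167 tcp jig mm [-49.2  -0.2] 16.3 F [-9.5 -2.9  6.2] w -0.0002 q [-0.45  0.45  1.75 -0.    0.94 -2.13]
tool y yaw 96.83255033652641 tool z [-0.005  0.    -1.   ] az -0.013489932694719186
d units [0.77  0.003 0.01 ]
```

The tile is solidly stopped. I'll back off, lift and look.

Call:
send_rows:
  targets:
    - {"ax": 0, "ay": 0, "az": 0, "dx": 0.1, "dy": 0, "dz": 0, "jaw": -1}
    - {"ax": 0, "ay": 0, "az": 0, "dx": 0.5, "dy": 0, "dz": 0, "jaw": -1}
    - {"ax": 0, "ay": 0, "az": 0, "dx": 1, "dy": 0, "dz": -0.3, "jaw": -1}
    - {"ax": 0, "ay": 0, "az": 0, "dx": 1.4, "dy": -0.5, "dz": -1, "jaw": -1}
    - {"ax": 0, "ay": 0, "az": 0, "dx": 1.8, "dy": -1, "dz": -1.8, "jaw": -1}
    - {"ax": 0, "ay": 0, "az": 0, "dx": 2.2, "dy": -1.5, "dz": -2.5, "jaw": -1}
    - {"ax": 0, "ay": 0, "az": 0, "dx": 2.6, "dy": -2, "dz": -3.2, "jaw": -1}
    - {"ax": 0, "ay": 0, "az": 0, "dx": 3, "dy": -2.5, "dz": -4, "jaw": -1}
    - {"ax": 0, "ay": 0, "az": 0, "dx": 3.4, "dy": -3, "dz": -4.7, "jaw": -1}
    - {"ax": 0, "ay": 0, "az": 0, "dx": 3.4, "dy": -3, "dz": -5, "jaw": -1}

```text
time: 5.85
tcp_pos: [0.4316, -0.2731, 0.2212]
orientation: [-0.058, 0.998, -0.003, 0.002]
ft_force: [0.0, -1.0, 1.3]
width: 0.0001
finger_force: 0.0
```

```bash
python3 go.py 45 0 230; python3 -c "
from h import *
from m import measure
a=snap('top','t4');b=snap('side','s4'); measure(a)
k=6
cv2.imwrite('pics/s4c.png',np.hstack([cv2.resize(b[180:265,275:345],None,fx=k,fy=k,interpolation=2),cv2.resize(a[130:215,267:327],None,fx=k,fy=k,interpolation=2)])[:,:800])"
```

```text
t 5.85 tcp jig mm [-184.  -124.7] 221.2 F [ 0.  -1.   1.3] w 0.0001 q [-0.8   0.04  1.78 -0.    1.31 -2.48]
tool y yaw 96.6192400429032 tool z [ 0.005 -0.007 -1.   ] az -0.05615199141936102
d units [-5.711  3.144 -0.219]
red [344.7 135.8] area 200 ctr [ 0.6691 -0.253 ] sides 0.0324 0.0513
[[0.6696, -0.2231], [0.6971, -0.2403], [0.6686, -0.283], [0.6413, -0.2657]]
red [298.9 158.7] area 479 ctr [ 0.6015 -0.1258] sides 0.051 0.0802
[[0.6381, -0.0964], [0.6446, -0.147], [0.5648, -0.155], [0.5584, -0.105]]
red [290.4 251. ] area 904 ctr [ 0.3487 -0.1013] sides 0.0629 0.1013
[[0.3897, -0.0584], [0.4058, -0.1193], [0.3075, -0.1436], [0.2919, -0.0838]]
```

View pics/s4c.png

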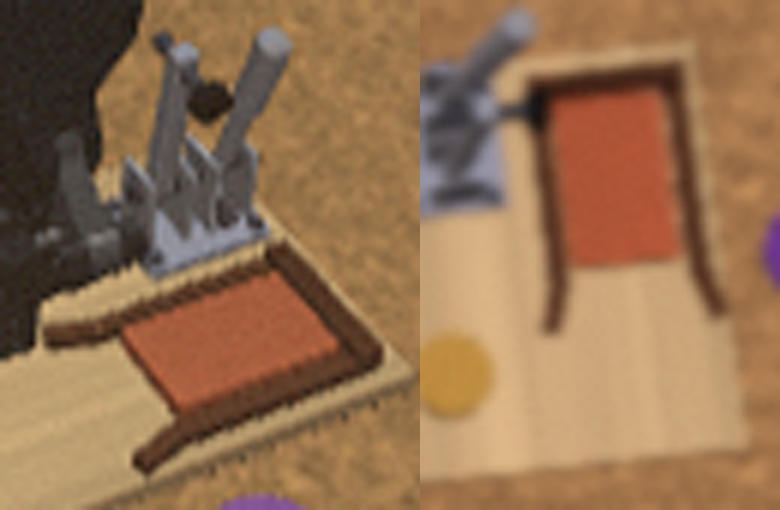

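The tile is home: its far edge meets the stop in both views, its centre measures (0.6015,-0.1258), and the handle is still open. Next I go over to the lane side of the handle.

Call:
send_rows:
  targets:
    - {"ax": 0, "ay": 0, "az": 0, "dx": -0.7, "dy": 0.4, "dz": -0.2, "jaw": -1}
    - {"ax": 0, "ay": 0, "az": 0, "dx": -1.4, "dy": 0.8, "dz": -0.2, "jaw": -1}
    - {"ax": 0, "ay": 0, "az": 0, "dx": -2.1, "dy": 1.2, "dz": -0.2, "jaw": -1}
    - {"ax": 0, "ay": 0, "az": 0, "dx": -2.8, "dy": 1.6, "dz": -0.2, "jaw": -1}
    - {"ax": 0, "ay": 0, "az": 0, "dx": -3.5, "dy": 2, "dz": -0.2, "jaw": -1}
    - {"ax": 0, "ay": 0, "az": 0, "dx": -4.2, "dy": 2.4, "dz": -0.2, "jaw": -1}
    - {"ax": 0, "ay": 0, "az": 0, "dx": -4.9, "dy": 2.8, "dz": -0.2, "jaw": -1}
    - {"ax": 0, "ay": 0, "az": 0, "dx": -5.5, "dy": 3.1, "dz": -0.2, "jaw": -1}
    - {"ax": 0, "ay": 0, "az": 0, "dx": -5.7, "dy": 3.14, "dz": -0.2, "jaw": -1}
    - {"ax": 0, "ay": 0, "az": 0, "dx": -5.7, "dy": 3.14, "dz": -0.2, "jaw": -1}

```text
time: 6.78
tcp_pos: [0.6438, -0.1136, 0.2216]
orientation: [-0.061, 0.998, 0.001, -0.001]
ft_force: [-0.4, 0.1, -1.1]
width: -0.0002
finger_force: 0.0
```

```bash
python3 go.py 45 5 118
```

```text
t 6.7833 tcp jig mm [45.8  8.1] 221.6 F [-0.4  0.1 -1.1] w -0.0002 q [-0.36  0.36  1.4   0.    1.38 -2.05]
tool y yaw 97.03028914765196 tool z [-0.003  0.002 -1.   ] az 0.026057829530390108
d units [ 0.014 -0.084  2.59 ]
```

Call:
send_rows:
  targets:
    - {"ax": 0, "ay": 0, "az": 0, "dx": 0, "dy": -0.1, "dz": 0.6, "jaw": -1}
    - {"ax": 0, "ay": 0, "az": 0, "dx": 0, "dy": -0.1, "dz": 1.2, "jaw": -1}
    - {"ax": 0, "ay": 0, "az": 0, "dx": 0, "dy": -0.1, "dz": 1.8, "jaw": -1}
    - {"ax": 0, "ay": 0, "az": 0, "dx": 0, "dy": -0.1, "dz": 2.3, "jaw": -1}
    - {"ax": 0, "ay": 0, "az": 0, "dx": 0, "dy": -0.1, "dz": 2.6, "jaw": -1}
    - {"ax": 0, "ay": 0, "az": 0, "dx": 0, "dy": -0.1, "dz": 2.6, "jaw": -1}

```text
time: 7.28
tcp_pos: [0.6404, -0.12, 0.1161]
orientation: [-0.059, 0.998, 0.002, -0.003]
ft_force: [-0.8, 0.2, -0.9]
width: -0.0002
finger_force: 0.0
```

```bash
python3 go.py 45 60 118; python3 -c "
from h import *
a=snap('top','t5');b=snap('side','s5')
k=6
cv2.imwrite('pics/s5c.png',cv2.resize(b[170:265,240:370],None,fx=k,fy=k,interpolation=2))"
```

```text
t 7.2833 tcp jig mm [41.6  2.2] 116.1 F [-0.8  0.2 -0.9] w -0.0002 q [-0.37  0.47  1.48 -0.    1.2  -2.06]
tool y yaw 96.773676477355 tool z [-0.007  0.003 -1.   ] az -0.025264704529001848
d units [-0.081  1.444 -0.044]
```

View pics/s5c.png

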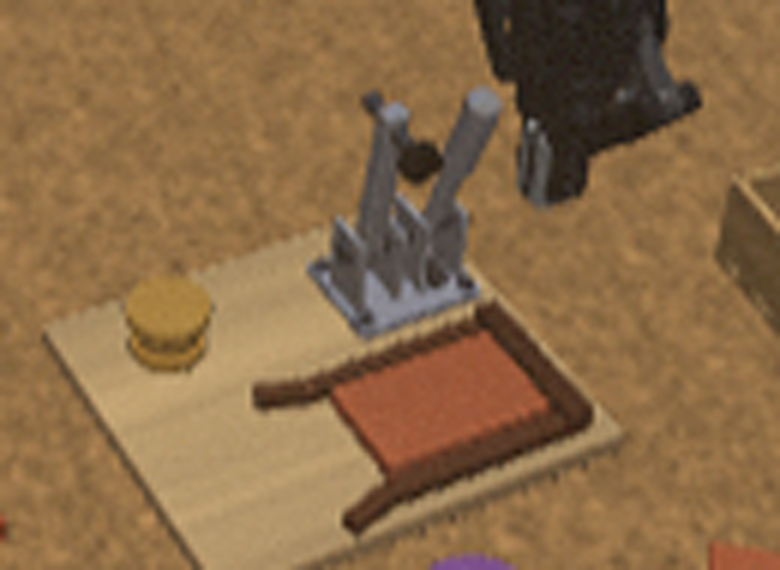

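The crop shows the fingers on the lane side of the handle, tips at about (550,190), with the handle tip at (483,105). The knuckle at (690,95) needs a check against the geometry, so I'm projecting tool-frame points.

```bash
python3 -c "
from h import *
s=telemetry.state();M=R.from_quat(s['orientation']).as_matrix();p=s['tcp_pos']
b=cv2.imread('pics/s5.raw.png');k=6
for q in [(0,0,0),(0,0,-40),(0,0,-60),(0,40,-40),(0,-40,-40),(0,-60,-60),(0,60,-60),(40,0,-40),(-40,0,-40),(0,15,0),(0,-15,0),(-11,0,0),(11,0,0)]:
    print(q,((proj('side',p+M@np.array(q)/1000)-[240,170]+.5)*k).round())
"
```

```text
(0, 0, 0) [551. 190.]
(0, 0, -40) [563. 114.]
(0, 0, -60) [569.  74.]
(0, 40, -40) [506.  58.]
(0, -40, -40) [624. 174.]
(0, -60, -60) [664. 165.]
(0, 60, -60) [483.  -8.]
(40, 0, -40) [477. 143.]
(-40, 0, -40) [646.  86.]
(0, 15, 0) [530. 169.]
(0, -15, 0) [572. 213.]
(-11, 0, 0) [573. 182.]
(11, 0, 0) [528. 199.]
```

The knuckle works out at about 100 mm above the TCP, well clear of the handle. Pushing the handle toward jig +y.

Call:
send_rows:
  targets:
    - {"ax": 0, "ay": 0, "az": 0, "dx": -0.08, "dy": 0.2, "dz": 0, "jaw": -1}
    - {"ax": 0, "ay": 0, "az": 0, "dx": -0.08, "dy": 0.4, "dz": 0, "jaw": -1}
    - {"ax": 0, "ay": 0, "az": 0, "dx": -0.08, "dy": 0.6, "dz": 0, "jaw": -1}
    - {"ax": 0, "ay": 0, "az": 0, "dx": -0.08, "dy": 0.8, "dz": 0, "jaw": -1}
    - {"ax": 0, "ay": 0, "az": 0, "dx": -0.08, "dy": 1, "dz": 0, "jaw": -1}
    - {"ax": 0, "ay": 0, "az": 0, "dx": -0.08, "dy": 1.2, "dz": 0, "jaw": -1}

```text
time: 7.88
tcp_pos: [0.6443, -0.074, 0.124]
orientation: [-0.059, 0.998, -0.003, 0.004]
ft_force: [4.5, -6.5, 5.3]
width: 0.0003
finger_force: 4.1
```

```bash
python3 go.py 45 90 116
```

```text
t 7.8833 tcp jig mm [51.  47.4] 124.0 F [ 4.5 -6.5  5.3] w 0.0003 q [-0.3   0.44  1.5  -0.    1.19 -1.98]
tool y yaw 96.81331870916036 tool z [ 0.008 -0.005 -1.   ] az -0.01733625816792994
d units [0.154 1.065 0.192]
```

Call:
send_rows:
  targets:
    - {"ax": 0, "ay": 0, "az": 0, "dx": 0, "dy": 0, "dz": 0, "jaw": -1}
    - {"ax": 0, "ay": 0, "az": 0, "dx": 0, "dy": 0, "dz": 0, "jaw": -1}

```text
time: 8.05
tcp_pos: [0.6442, -0.0731, 0.1239]
orientation: [-0.06, 0.998, -0.002, 0.004]
ft_force: [5.2, -4.6, 4.3]
width: 0.0001
finger_force: 3.4
```

```bash
python3 go.py 40 90 116; python3 -c "
from h import *
b=snap('side','s6')
k=6
cv2.imwrite('pics/s6c.png',cv2.resize(b[160:255,250:370],None,fx=k,fy=k,interpolation=2))"
```

```text
t 8.05 tcp jig mm [51.1 48.3] 123.9 F [ 5.2 -4.6  4.3] w 0.0001 q [-0.3   0.44  1.5  -0.    1.19 -1.99]
tool y yaw 96.8595276797096 tool z [ 0.008 -0.004 -1.   ] az -0.00809446405808103
d units [0.28  1.043 0.19 ]
```

View pics/s6c.png

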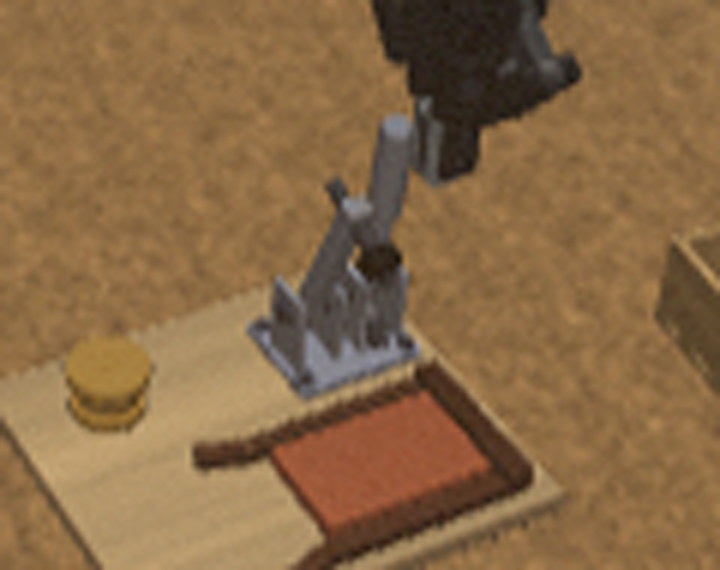

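The crop shows the handle part-way over (tip at (395,125)). The fingers are contacting it near their edge on jig +x and risk slipping off, so I'll back off and re-centre on x≈40.

Call:
send_rows:
  targets:
    - {"ax": 0, "ay": 0, "az": 0, "dx": 0, "dy": -0.3, "dz": 0, "jaw": -1}
    - {"ax": 0, "ay": 0, "az": 0, "dx": 0, "dy": -0.6, "dz": 0, "jaw": -1}
    - {"ax": 0, "ay": 0, "az": 0, "dx": 0, "dy": -0.9, "dz": 0, "jaw": -1}
    - {"ax": 0, "ay": 0, "az": 0, "dx": 0.1, "dy": -1, "dz": 0, "jaw": -1}
    - {"ax": 0, "ay": 0, "az": 0, "dx": 0.1, "dy": -1, "dz": 0, "jaw": -1}
    - {"ax": 0, "ay": 0, "az": 0, "dx": 0.1, "dy": -1, "dz": 0, "jaw": -1}
    - {"ax": 0, "ay": 0, "az": 0, "dx": 0.1, "dy": -1, "dz": 0, "jaw": -1}

```text
time: 8.68
tcp_pos: [0.6414, -0.1124, 0.12]
orientation: [-0.059, 0.998, 0.0, -0.001]
ft_force: [0.8, -0.6, -0.7]
width: 0.0001
finger_force: 0.0
```

```bash
python3 go.py 39 12 114
```

```text
t 8.6833 tcp jig mm [43.6  9.7] 120.0 F [ 0.8 -0.6 -0.7] w 0.0001 q [-0.36  0.46  1.49  0.    1.2  -2.05]
tool y yaw 96.7971250444512 tool z [-0.001  0.001 -1.   ] az -0.02057499110975982
d units [0.114 0.058 0.151]
```

Call:
send_rows:
  targets:
    - {"ax": 0, "ay": 0, "az": 0, "dx": 0.16, "dy": 0, "dz": 0.2, "jaw": -1}
    - {"ax": 0, "ay": 0, "az": 0, "dx": 0.16, "dy": 0, "dz": 0.2, "jaw": -1}
    - {"ax": 0, "ay": 0, "az": 0, "dx": 0.16, "dy": 0.2, "dz": 0.2, "jaw": -1}
    - {"ax": 0, "ay": 0, "az": 0, "dx": 0.17, "dy": 0.4, "dz": 0.2, "jaw": -1}
    - {"ax": 0, "ay": 0, "az": 0, "dx": 0.18, "dy": 0.6, "dz": 0.2, "jaw": -1}
    - {"ax": 0, "ay": 0, "az": 0, "dx": 0.19, "dy": 0.8, "dz": 0.2, "jaw": -1}
    - {"ax": 0, "ay": 0, "az": 0, "dx": 0.2, "dy": 1, "dz": 0.2, "jaw": -1}
    - {"ax": 0, "ay": 0, "az": 0, "dx": 0.2, "dy": 1, "dz": 0.2, "jaw": -1}

```text
time: 9.35
tcp_pos: [0.6307, -0.0736, 0.1146]
orientation: [-0.06, 0.998, -0.001, 0.002]
ft_force: [0.9, -5.0, 3.3]
width: -0.0001
finger_force: 2.6
```

```bash
python3 go.py 39 90 112
```

```text
t 9.35 tcp jig mm [37.6 49.4] 114.6 F [ 0.9 -5.   3.3] w -0.0001 q [-0.3   0.43  1.54 -0.    1.17 -1.99]
tool y yaw 96.87814922426746 tool z [ 0.004 -0.003 -1.   ] az -0.004370155146509092
d units [-0.034  1.014  0.062]
```

Call:
send_rows:
  targets:
    - {"ax": 0, "ay": 0, "az": 0, "dx": 0, "dy": 0.2, "dz": 0, "jaw": -1}
    - {"ax": 0, "ay": 0, "az": 0, "dx": 0, "dy": 0.4, "dz": 0, "jaw": -1}
    - {"ax": 0, "ay": 0, "az": 0, "dx": 0, "dy": 0.6, "dz": 0, "jaw": -1}
    - {"ax": 0, "ay": 0, "az": 0, "dx": 0, "dy": 0.8, "dz": 0, "jaw": -1}
    - {"ax": 0, "ay": 0, "az": 0, "dx": 0, "dy": 0.9, "dz": 0, "jaw": -1}
    - {"ax": 0, "ay": 0, "az": 0, "dx": 0, "dy": 1, "dz": 0, "jaw": -1}
    - {"ax": 0, "ay": 0, "az": 0, "dx": 0, "dy": 1.1, "dz": 0, "jaw": -1}
    - {"ax": 0, "ay": 0, "az": 0, "dx": 0, "dy": 1.1, "dz": 0, "jaw": -1}
    - {"ax": 0, "ay": 0, "az": 0, "dx": 0, "dy": 1.1, "dz": 0, "jaw": -1}

```text
time: 10.1
tcp_pos: [0.6238, -0.0298, 0.1122]
orientation: [-0.06, 0.998, 0.0, -0.0]
ft_force: [0.6, 0.1, -0.1]
width: -0.0001
finger_force: 0.0
```

```bash
python3 go.py 39 90 112; python3 -c "
from h import *
b=snap('side','s7'); a=snap('top','t7')
k=6
cv2.imwrite('pics/s7c.png',cv2.resize(b[160:255,250:370],None,fx=k,fy=k,interpolation=2))
s0=cv2.imread('pics/s6.raw.png'); print(np.abs(s0[185:225,300:325].astype(int)-b[185:225,300:325]).mean())"
```

```text
t 10.1 tcp jig mm [36.  93.7] 112.2 F [ 0.6  0.1 -0.1] w -0.0001 q [-0.24  0.41  1.57  0.    1.16 -1.93]
tool y yaw 96.83870874874012 tool z [-0.001  0.    -1.   ] az -0.012258250251977642
d units [-0.075 -0.094  0.006]
18.762
```

The force has dropped to zero, so the handle has snapped away from the fingers. I'll lift straight up, clear off, and verify numerically, as my picture views are used up.

Call:
send_rows:
  targets:
    - {"ax": 0, "ay": 0, "az": 0, "dx": 0, "dy": 0, "dz": -0.8, "jaw": -1}
    - {"ax": 0, "ay": 0, "az": 0, "dx": 0, "dy": 0, "dz": -1.6, "jaw": -1}
    - {"ax": 0, "ay": 0, "az": 0, "dx": 0, "dy": 0, "dz": -2.4, "jaw": -1}
    - {"ax": 0, "ay": 0, "az": 0, "dx": 0, "dy": 0, "dz": -3, "jaw": -1}
    - {"ax": 0, "ay": 0, "az": 0, "dx": 0.7, "dy": -0.7, "dz": -3, "jaw": -1}
    - {"ax": 0, "ay": 0, "az": 0, "dx": 1.4, "dy": -1.4, "dz": -3, "jaw": -1}
    - {"ax": 0, "ay": 0, "az": 0, "dx": 2.1, "dy": -2.1, "dz": -3, "jaw": -1}
    - {"ax": 0, "ay": 0, "az": 0, "dx": 2.8, "dy": -2.8, "dz": -3, "jaw": -1}
    - {"ax": 0, "ay": 0, "az": 0, "dx": 3.5, "dy": -3.5, "dz": -3, "jaw": -1}
    - {"ax": 0, "ay": 0, "az": 0, "dx": 4.2, "dy": -4.2, "dz": -3, "jaw": -1}

```text
time: 11.03
tcp_pos: [0.4757, -0.2184, 0.2327]
orientation: [-0.059, 0.998, -0.0, 0.0]
ft_force: [0.1, -0.9, 0.7]
width: -0.0002
finger_force: 0.0
```

Call:
send_rows:
  targets:
    - {"ax": 0, "ay": 0, "az": 0, "dx": 0.7, "dy": -0.7, "dz": 0, "jaw": -1}
    - {"ax": 0, "ay": 0, "az": 0, "dx": 1.4, "dy": -1.4, "dz": 0, "jaw": -1}
    - {"ax": 0, "ay": 0, "az": 0, "dx": 1.4, "dy": -1.4, "dz": 0, "jaw": -1}
    - {"ax": 0, "ay": 0, "az": 0, "dx": 1.4, "dy": -1.4, "dz": 0, "jaw": -1}

```text
time: 11.37
tcp_pos: [0.4269, -0.2812, 0.2327]
orientation: [-0.057, 0.998, -0.0, 0.0]
ft_force: [0.4, 0.2, 0.4]
width: 0.0001
finger_force: 0.0
```

```bash
python3 - <<'E'
from h import *; from m import measure
a=snap('top','t8');b=snap('side','s8'); measure(a)
th=np.radians(6.9); o=np.array([.5993,-.1272]); Q=np.array([[np.cos(th),-np.sin(th)],[np.sin(th),np.cos(th)]])
jw=lambda x,y,z:np.r_[o+Q@(np.array([x,y])/1000),z/1000]
for n,i,r in(("top",a,cv2.imread("pics/top0.raw.png")),("side",b,cv2.imread("pics/side0.raw.png"))):
    for nm,ang in(("open",-.3),("locked",1.1)):
        for f in(60,80):
            u=proj(n,jw(40,75+f*np.sin(ang),45+f*np.cos(ang))).round().astype(int); print(n,nm,f,u,"now",i[u[1],u[0]],"before",r[u[1],u[0]])
    for y in(50,30,10):
        u=proj(n,jw(8,y,50)).round().astype(int); print(n,"arm level",y,u,i[u[1],u[0]],r[u[1],u[0]])
    d=(np.abs(i.astype(int)-r).max(2)>45).astype(np.uint8); d=cv2.morphologyEx(d,cv2.MORPH_OPEN,np.ones((2,2)))
    k,l,st,ce=cv2.connectedComponentsWithStats(d)
    print(n,"changed",[(st[j].tolist()) for j in range(1,k) if st[j,4]>12])
# blobs of disc & loupe before/after
for nm,lo,hi in(("disc",(125,90,60),(165,255,255)),("loupe",(17,150,120),(26,255,255))):
    for f in("top0","t8"):
        i=cv2.imread(f"pics/{f}.raw.png"); m=cv2.inRange(cv2.cvtColor(i,cv2.COLOR_BGR2HSV),lo,hi); k,l,st,ce=cv2.connectedComponentsWithStats(m); j=1+np.argmax(st[1:,4]); print(nm,f,ce[j].round(1),st[j,4])
E
python3 go.py 0 0 200
```

```text
red [344.7 135.8] area 202 ctr [ 0.669  -0.2525] sides 0.0325 0.0501
[[0.6697, -0.2231], [0.6969, -0.2408], [0.6682, -0.2819], [0.6412, -0.264]]
red [299.3 159.8] area 381 ctr [ 0.6017 -0.1261] sides 0.0504 0.0805
[[0.6385, -0.097], [0.6449, -0.147], [0.5648, -0.155], [0.5585, -0.1056]]
red [290.5 251.1] area 898 ctr [ 0.3489 -0.1016] sides 0.0628 0.1012
[[0.3903, -0.0593], [0.4057, -0.1202], [0.3072, -0.1434], [0.2922, -0.0835]]
top open 60 [279 138] now [ 81 125 174] before [79 76 83]
top open 80 [282 136] now [ 78 122 170] before [99 94 99]
top locked 60 [252 145] now [125 122 132] before [ 79 118 157]
top locked 80 [245 144] now [131 127 136] before [ 64 101 144]
top arm level 50 [282 156] [161 144 147] [115 152 186]
top arm level 30 [289 155] [162 145 147] [ 85 120 156]
top arm level 10 [297 154] [158 141 144] [110 152 188]
top changed [[242, 128, 270, 256, 31830], [276, 133, 10, 12, 70], [241, 143, 13, 4, 47], [277, 147, 12, 8, 48], [285, 148, 24, 13, 220], [273, 156, 5, 4, 16], [293, 175, 20, 16, 266], [0, 301, 235, 83, 11192], [236, 347, 13, 9, 71], [247, 348, 7, 7, 19], [274
[... 398 characters left out ...]
arm level 10 [314 224] [160 150 150] [44 64 92]
side changed [[34, 0, 17, 30, 195], [40, 0, 289, 242, 23868], [185, 0, 17, 9, 89], [229, 0, 26, 3, 65], [258, 0, 44, 17, 214], [83, 23, 13, 3, 33], [46, 31, 7, 9, 27], [195, 79, 5, 6, 18], [59, 159, 22, 36, 456], [313, 222, 4, 7, 22], [312, 230, 11, 10, 73], [322, 231, 8, 7, 25], [282, 237, 23, 19, 260], [320, 239, 11, 6, 25]]
disc top0 [333.2 171.3] 264
disc t8 [333.2 171.3] 265
loupe top0 [271.8 192. ] 130
loupe t8 [271.8 192.1] 127
t 11.4667 tcp jig mm [-188.  -130.3] 232.5 F [ 0.7  0.  -0.3] w -0.0 q [-0.81  0.04  1.76  0.    1.34 -2.5 ]
tool y yaw 96.76224970426408 tool z [ 0.  0. -1.] az -0.02755005914718538
d units [-4.691  3.268  0.817]
```

The handle is at the locked position, the arm is level over the tile, the tile is still home, and the disc and loupe have not moved. Handing in.

```bash
python3 -c "
from h import *
print(workorder.hand_in())"
```

```text
the job is handed in; nothing more can be done
None
```

The tile is home against the end stop and the clamp handle is snapped into lock with the arm level over the tile; the job was handed in at about 11.5 s. I confirmed the final state by pixel checks rather than by viewing a picture, and checked only the disc and loupe among the bystanders (both unmoved).

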